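# Clear the ink box, try its lid, free the catch if it bites, hold the lid up

## Robot

A 6-joint arm with a two-finger parallel gripper is mounted at the origin on the work surface. World frame = base frame: x ahead of the robot, y to its left, z up, the work surface at z = 0. Lengths are in mm, angles in degrees, forces in N, time in s.
With the tool pointing down it reaches from about 350 to 925 mm from the base axis. Payload 6.4 kg.
Tool frame: the origin (TCP) lies between the finger pads; the fingertips stand robot.nose_length ahead of it and the grasp point (between the pads) lies 6 mm ahead of it (robot.nose_length is the distance from the TCP to the fingertips, in mm); z points along the fingers, y is the line along which they close (so a half turn about z gives the same grasp; the last joint's range is limited). The gripper opens to 85 mm and grips with 20 to 120 N. Pads are 22 mm wide; open, the fingers measure 114 mm over their backs; the gripper's body (76 mm by 85 mm) begins 54 mm behind the grasp point. The pads swing forward as they close: fully open they stand 13 mm farther back than shut.
Start: joints at [54.769, 14.043, 89.255, -0, 76.702, -9.975], TCP at [277.33, 587.88, 256.29] pointing down, gripper open.
Joint ranges: [-179.41, 179.41], [-58.25, 129.5], [7.25, 145.43], [-54.29, 234.29], [11.92, 165.04], [-157.13, 157.13]. Speed limits (degrees/s): [147.25, 147.25, 180, 180, 180, 180].

## Interface

Orientations are given as a 3x3 rotation matrix whose columns are the frame's x, y, z axes.
In Python, from workcell import telemetry, optics, order, robot gives the robot as it stands.
- The arm moves only by the tool arm_command, never from a script. Its argument "targets" is a list that holds one entry, the list of rows, each a list of 5 numbers: the shift along the world's x, y, z normalised to -1 to 1, where 1 is 0.2 m, then the turn about the world's z normalised to -1 to 1, where 1 is 120 degrees, then the closure, from 0 (fully open) to 1 (shut). A call has 1 to 8 rows; each row is the pose to reach, as a shift and turn from the pose commanded when the call began; what a row does not reach only later rows make up. A row lasts 1/8 s, in which the tool goes at most 62.5 mm and 10.7 degrees, less where a joint would pass 70% of its speed; a pose out of reach is approached as far as the arm can. A call with a number of a shift or a turn outside -1 to 1 is refused whole. A call with a gripper value outside its range is refused whole. The fingers move at their own pace and stop on an object; "squeeze" is the grip in N (left out, the last holds). Time passes only in rows, so rows that repeat a pose let the fingers close. It gives the time, the measured TCP pose, the force, the opening and the grip force at its end, in the units of the state.
- telemetry.observe(): the state, without advancing time (a new reading comes with each control period).
- optics.get_image(name): name is "scene" or "top" or "wrist"; returns the picture (400x640x3 uint8, blue, green, red); there is no depth.
- optics.get_calibration(name): a dict with "fov_y" (degrees; the focal length in pixels is half the picture's height over the tangent of half this angle, whatever the lens; pixels are square), "cx", "cy" (the principal point, pixels), "dist" ([k1, k2, p1, p2, k3] as OpenCV has them; the pictures are not rectified), "origin" and "rotation" of the camera in the world; the wrist camera has in their place "T_tool_cam" (4x4, takes a point from camera to tool coordinates, whose origin is the TCP and whose axes are the flange's). Camera axes: x right, y up, looking along -z (the intrinsics and any distortion apply to the point x, -y, -z); pixel columns grow to the right and rows downward; lengths in mm; the calibration is good to about 2 mm. A picture is of the moment at which its call begins: read the wrist's pose just before it. get_calibration takes no time and is no camera call.
- order.sign_off(): hands the job in; it is judged then, once.
The state is a dict: "clock": time; "qpos": joint angles; "qd": joint speeds; "effort": joint torques, N m; "tcp_pos": TCP position; "tool_rot": TCP orientation; "force": force on the tool from outside, world axes, zero at the start; "torque": the same for the moment, N m; "finger_gap": finger opening in mm; "grasp_force": force on a finger pad.
Only numpy, scipy, OpenCV 4.12 (cv2) and the standard library are available. Lean on these libraries where they do the work, as an engineer would, in place of code of your own. Each camera call takes 0.05 s, during which the arm holds its last target. There are 200 camera calls.

## Task

I need the ink pads out of the steel box: take the two ink bottles off its lid and stand each one fully down in a free pocket of the wooden rack, without knocking the ink pad, the stamp or the pencil case about. Then, before touching the red catch on the front, tug the lid upwards by its bar handle to learn whether it is caught; if it is, slide the catch to the left to free it. Lift the lid by at least half of its swing and finish still holding it up, because it falls shut when let go.

Things in the scene. Friction and masses are not known exactly. Their poses are not given: they have to be found in the camera images.
- box: taupe painted steel box, 200 mm deep (its x), 270 mm wide (its y), closed height 105 mm over the flat lid. It stands fast on the table and does not shift. Origin at the centre of its underside; its front faces its own -x, roughly to the robot; +y is to the left as the robot sees it
- lid (a joint): angle of the box's lid about the hinge along its rear top edge: 0 shut, grows as the front edge rises, stops at 1.25 rad. Unheld it falls shut from any angle. 0.5 to 0.65 kg: lifting it at the handle takes 3 to 5 N. A caught lid has free play: it lifts to about 0.03 rad (4 mm at the handle) and then stops hard; an uncaught one goes on rising. Which it is cannot be seen from outside
- handle (a point): middle of the round steel bar on the lid: bar 9 mm thick, 100 mm long, parallel to the box's y, its centre 34 mm above the lid's top face, 63 mm behind the lid's front edge; a post at each end. 140 mm in front of the hinge line and 47 mm above it. Axes of the lid (x away from the robot, y along the bar, z up when shut); they turn with the lid
- hinge (a point): point on the lid's hinge line, midway along the rear edge, 92 mm above the table; the line runs along the box's y
- catch (a joint): travel of the red thumb catch along the box's +y (to the left seen from the robot): 0 as found, 0.015 m fully slid. It slides with about 2 N and stays where it is left. Slid fully, it knocks the hidden hook off the lid, and the hook stays off
- tab (a point): centre of the red tab of the thumb catch on the box's front, just below the lid's edge: 12 mm wide (box y), 18 mm tall, standing 24 mm out from the front face, its top 19 mm below the lid's top face. Axes of the box
- ink_red: red ink bottle, 26 mm diameter, 66 mm tall straight-sided, the top 22 mm being its black screw cap, 45 g; origin at the centre of its underside, z up. Starts standing on the lid, towards one end
- ink_blue: blue ink bottle, 26 mm diameter, 66 mm tall straight-sided, the top 22 mm being its black screw cap, 45 g; origin at the centre of its underside, z up. Starts standing on the lid, towards the other end
- ink_green: green ink bottle, 26 mm diameter, 66 mm tall straight-sided, the top 22 mm being its black screw cap, 45 g; origin at the centre of its underside, z up. Stands already in a pocket of the rack and stays there
- ink_violet: violet ink bottle, 26 mm diameter, 66 mm tall straight-sided, the top 22 mm being its black screw cap, 45 g; origin at the centre of its underside, z up. Stands already in a pocket of the rack and stays there
- rack: wooden bottle rack fixed to the table, 226 mm long (its x), 58 mm wide (its y), 35 mm high, origin at the centre of its underside; four round pockets in one row along its x at -81, -27, 27 and 81 mm, each 32 mm in diameter and 28 mm deep (floor 7 mm above the table)
- ink_pad: ink pad in a red and black case, 97 x 64 x 22 mm, lying flat between the box and the rack; bystander; origin under its centre
- stamp: rubber stamp with a turned wooden handle, 64 x 44 mm, 70 mm tall; bystander on the left; origin under its centre
- pencil_case: clear flat case of coloured pencils, 190 x 110 x 32 mm; bystander on the left; origin under its centre
- rack_hole0 (a point): centre of the mouth of pocket 0 of the rack, 35 mm above the table, at x = -81 mm of the rack
- rack_hole1 (a point): centre of the mouth of pocket 1 of the rack, 35 mm above the table, at x = -27 mm of the rack
- rack_hole2 (a point): centre of the mouth of pocket 2 of the rack, 35 mm above the table, at x = 27 mm of the rack
- rack_hole3 (a point): centre of the mouth of pocket 3 of the rack, 35 mm above the table, at x = 81 mm of the rack
Mind the look-alikes: they are no part of the job. What is shaped like the ink_blue but pink is not meant.

How it is judged:
By the outcome, as a careful person would: the job done as asked, in the order asked, and still so for the second after the job is handed in, while the arm keeps its last pose, push and grip.
It also fails if it takes over 72 s, if anything falls off the work surface, if the arm or the gripper's body presses on something with over 40 N, if the wrist force passes 120 N, or if a joint passes its speed limit or range.

## Working session

There is one attempt and no reset: what is moved stays moved. The work goes in short steps, Python scripts to look and compute and a tool call to move; the robot and the scene stay as the last step left them, time stands still between calls to the robot, and variables do not carry over. Pictures are saved under pics/ and viewed, at most 11 in all, crops included, and the job is handed in when it is done.

Besides the shell and the picture viewer there is one more tool, called after "Call:" as name([rows], argument=value, ...), one row to a line, values as JSON. arm_command: Moves the arm, as the interface text tells. Scaled input: -1 to 1 covers 0.2 m each way for a shift and 120 degrees each way for a turn. Its arguments: {"type":"object","properties":{"targets":{"type":"array","items":{"type":"array","items":{"type":"array","items":{"type":"number"}}}},"squeeze":{"type":"number"}},"required":["targets"]}

```bash
mkdir -p pics; ls
python3 - <<'E'
from workcell import telemetry, optics, order, robot
import cv2
print(telemetry.observe()); print(robot.nose_length)
for n in("scene","top","wrist"):
    print(n,optics.get_calibration(n))
    cv2.imwrite(f"pics/{n}0.png",optics.get_image(n))
a=cv2.imread("pics/scene0.png");b=cv2.imread("pics/top0.png")
cv2.imwrite("pics/both0.png",cv2.resize(cv2.vconcat([a,b]),(480*1,600)))
E
```

```text
pics
{'clock': 0.0, 'qpos': array([ 5.47683366e+01,  1.40846965e+01,  8.93274705e+01, -2.89674248e-04,
        7.67033641e+01, -9.97456198e+00]), 'qd': array([-0.05199893,  0.02326184,  0.07464328, -0.0719798 ,  0.03235964,
        0.02548701]), 'effort': array([-1.19957408e-04, -4.29522407e+01, -3.26120746e+01, -2.87234452e-04,
        5.59286156e-03,  8.28430444e-06]), 'tcp_pos': array([277.01859387, 587.42318442, 255.1498319 ]), 'tool_rot': array([[-9.04402567e-01,  4.26678630e-01, -1.15920815e-03],
       [ 4.26680065e-01,  9.04401128e-01, -1.64988484e-03],
       [ 3.44418555e-04, -1.98677109e-03, -9.99997967e-01]]), 'force': array([-0.03747179, -0.25249385, -0.49477223]), 'torque': array([ 0.03690558, -0.02681293, -0.00750018]), 'grasp_force': 0.0, 'finger_gap': 84.89896522320414}
25.0
scene {'fov_y': 50.87614335925378, 'cx': 323.4746073254956, 'cy': 200.49442758025492, 'dist': array([-0.06193187,  0.        ,  0.        ,  0.        ,  0.        ]), 'origin': array([1363.77857719,  164.78659032,  637.82807943]), 'rotation': array([[-1.33514455e-01, -5.32603001e-01,  8.35767871
[... 336 characters left out ...]
, 1214.85410321]), 'rotation': array([[-0.02781856,  0.99463935, -0.09959263],
       [-0.99952296, -0.02634054,  0.0161252 ],
       [ 0.01341543,  0.0999937 ,  0.99489763]])}
wrist {'fov_y': 66.47747875610916, 'cx': 316.6785798073288, 'cy': 199.24213731091058, 'dist': array([-0.04208293,  0.        ,  0.        ,  0.        ,  0.        ]), 'T_tool_cam': array([[ 6.84807286e-04,  9.59949809e-01,  2.80171190e-01,
         7.10964292e+01],
       [ 9.99999740e-01, -7.21075474e-04,  2.63737159e-05,
        -2.05397030e-02],
       [ 2.27342017e-04,  2.80171099e-01, -9.59950053e-01,
        -1.17858511e+02],
       [ 0.00000000e+00,  0.00000000e+00,  0.00000000e+00,
         1.00000000e+00]])}
```

View pics/top0.png

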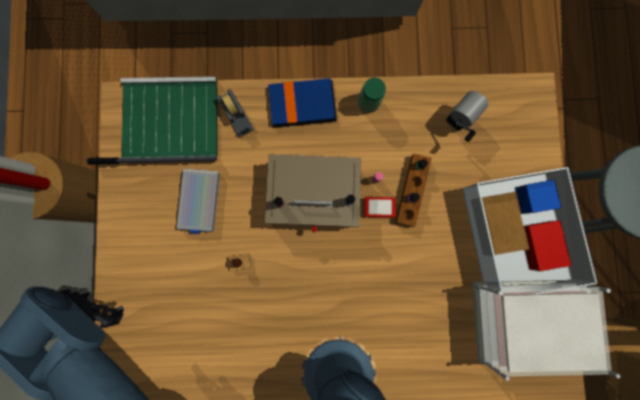

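View pics/scene0.png

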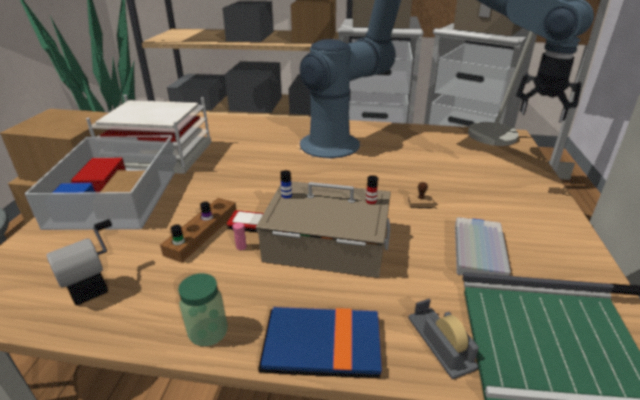

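The top view shows red bottle cap at about (277,202), blue cap (349,201), handle bar (312,204), red tab (314,228) and pink look-alike (377,177). The rack runs from (422,160) to (407,220). In the scene view, blue is at (286,184), red (372,190), pink (240,235), green (177,235) and violet (206,210). The bottles meant are the red and blue ones on the lid; pink stands on the table and is not meant.

```bash
cat > h.py <<'E'
import numpy as np, cv2
from workcell import telemetry, optics, order, robot
def cam(n,state=None):
    c=optics.get_calibration(n); f=200/np.tan(np.radians(c["fov_y"]/2))
    K=np.array([[f,0,c["cx"]],[0,f,c["cy"]],[0,0,1]])
    if n=="wrist":
        s=state or telemetry.observe(); T=c["T_tool_cam"]
        R=s["tool_rot"]@T[:3,:3]; o=s["tcp_pos"]+s["tool_rot"]@T[:3,3]
    else: R,o=c["rotation"],c["origin"]
    return K,c["dist"],R,o
def ray(C,uv):
    K,d,R,o=C; p=cv2.undistortPoints(np.array([[uv]],float),K,d)[0,0]
    v=R@np.array([p[0],-p[1],-1]); return o,v/np.linalg.norm(v)
def plane(C,uv,z):
    o,v=ray(C,uv); return o+v*(z-o[2])/v[2]
def tri(L):
    A=0;b=0
    for C,uv in L:
        o,v=ray(C,uv); P=np.eye(3)-np.outer(v,v); A=A+P; b=b+P@o
    x=np.linalg.solve(A,b)
    return x,[round(float(np.linalg.norm((np.eye(3)-np.outer(ray(C,u)[1],ray(C,u)[1]))@(x-C[3]))),1) for C,u in L]
def proj(C,X):
    K,d,R,o=C; p=R.T@(np.asarray(X,float)-o)
    return cv2.projectPoints(np.array([[p[0],-p[1],-p[2]]]),np.zeros(3),np.zeros(3),K,d)[0].ravel()
E
python3 - <<'E'
import cv2
a=cv2.imread("pics/top0.png")[140:245,255:445]; b=cv2.imread("pics/scene0.png")[160:280,150:410]
a=cv2.resize(a,(543,300),interpolation=3);b=cv2.resize(b,(650,300),interpolation=3)
a=cv2.copyMakeBorder(a,0,0,0,107,0)
cv2.imwrite("pics/c1.png",cv2.vconcat([a,b]))
E
```

```text
(no output)
```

View pics/c1.png

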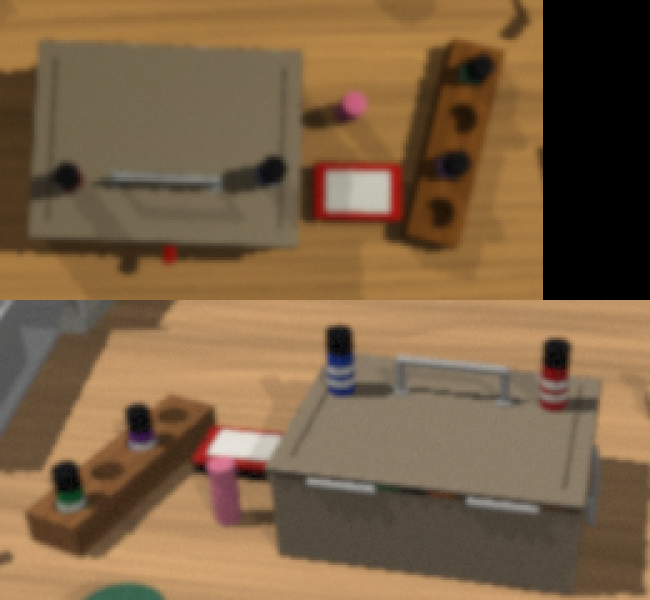

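Enlarged: red and blue (striped labels, black caps) stand on the lid, red to the robot's left and blue to its right. Pink has no black cap and stands on the table, so it is left alone. Free pockets are at crop (463,118) and (441,212), the 2nd from the far end and the nearest one.

Run:
```python
from h import *
np.set_printoptions(precision=1,suppress=True)
T=cam("top");S=cam("scene")
t=lambda u,v:(255-.32+u/2.857,140-.32+v/2.857); s=lambda u,v:(150-.3+u/2.5,160-.3+(v-300)/2.5)
P=dict(red_top=((63,177),(556,347)),blue_top=((276,168),(339,333)),barL=((112,178),(507,370)),barR=((220,184),(398,360)),holeFar=((463,118),(107,471)),holeNear=((441,212),(173,415)),green_top=((483,66),(67,467)),viol_top=((458,162),(138,410)),
 pink=((355,103),(221,463)))
for k,(a,b) in P.items(): print(k,*tri([(T,t(*a)),(S,s(*b))]))
for k,uv,z in [("lidBL",(38,40),105),("lidBR",(301,50),105),("lidFL",(29,237),105),("lidFR",(297,245),105),("tab",(169,254),80),("holeF",(463,118),35),("holeN",(441,212),35),("rackFL",(452,40),35),("rackFR",(504,49),35),("rackNL",(406,235),35),("rackNR",(459,246),35)]:
    print(k,plane(T,t(*uv),z))
```

```text
red_top [522.2 163.9 165.7] [0.9, 0.9]
blue_top [524.9 -40.2 167. ] [2.1, 2.1]
barL [522.5 118.9 137.9] [0.4, 0.4]
barR [513.5  13.  135.4] [2.1, 2.1]
holeFar [ 588.3 -264.5   31.9] [1.1, 1.1]
holeNear [ 484.9 -233.9   33.1] [1.7, 1.7]
green_top [ 638.1 -276.8   71.5] [2.0, 2.0]
viol_top [ 535.9 -246.    70.9] [0.7, 0.7]
pink [ 603.1 -140.    64.3] [1.0, 1.0]
lidBL [671.6 193.7 105. ]
lidBR [654.2 -79.6 105. ]
lidFL [467.4 206.  105. ]
lidFR [451.7 -67.6 105. ]
tab [446.6  63.5  80. ]
holeF [ 588.2 -264.7   35. ]
holeN [ 485.3 -235.    35. ]
rackFL [ 675.8 -257.2   35. ]
rackFR [ 664.2 -314.3   35. ]
rackNL [ 461.2 -195.6   35. ]
rackNR [ 447.7 -252.7   35. ]
```

Heights agree with the text (bottle top ≈166–171, bar ≈137, pockets ≈33). Box yaw ≈ -3.5°, rack yaw ≈ -16.5°. I go above the red bottle with the fingers closing along the box's x.

Call:
arm_command([
  [[0.08, -0.13, 0, -0.08, 0], [0.16, -0.27, 0, -0.16, 0], [0.24, -0.4, 0, -0.24, 0], [0.33, -0.53, 0, -0.32, 0], [0.41, -0.67, 0, -0.4, 0], [0.49, -0.8, 0, -0.48, 0], [0.57, -0.92, 0, -0.57, 0], [0.6, -1, 0, -0.57, 0]],
])

```text
clock: 1.15
tcp_pos: [397.8, 386.8, 256.0]
tool_rot: [[0.063, 0.998, -0.0], [0.998, -0.063, -0.0], [-0.0, -0.0, -1.0]]
force: [-1.4, 0.8, -0.4]
finger_gap: 85.3
grasp_force: 0.0
```

Call:
arm_command([
  [[0.1, -0.2, 0, 0, 0], [0.2, -0.4, 0, 0, 0], [0.3, -0.6, 0, 0, 0], [0.45, -0.8, 0, 0, 0], [0.57, -1, 0, 0, 0], [0.62, -1, 0, 0, 0.2], [0.62, -1, 0, 0, 0.3]],
])

```text
clock: 2.02
tcp_pos: [521.3, 188.3, 256.1]
tool_rot: [[0.062, 0.998, -0.001], [0.998, -0.062, 0.0], [0.0, -0.001, -1.0]]
force: [0.5, 0.9, 0.3]
finger_gap: 59.8
grasp_force: 0.0
```

Run:
```python
from h import *
s=telemetry.observe(); im=optics.get_image("wrist"); C=cam("wrist",s)
print(s["tcp_pos"],np.degrees(np.arctan2(s["tool_rot"][1,1],s["tool_rot"][0,1])),s["finger_gap"])
print(proj(C,(522,164,171)),proj(C,(522,119,138)))
cv2.imwrite("pics/w1.png",im)
```

```text
[521.32561812 188.3006784  256.05828029] -3.5659832788475345 59.795587988854194
[319.63315099 246.93603908] [322.32164072 277.7320688 ]
```

View pics/w1.png

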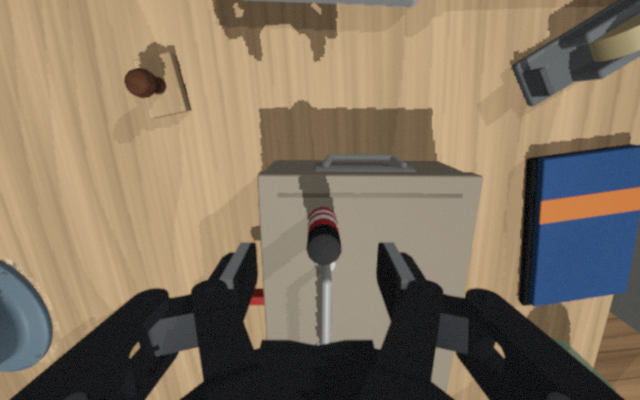

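The wrist view shows the red bottle's cap centre at (323,247), against a predicted (320,247), so it is about 2 mm farther in x. Bar and stamp are clear of the fingers.

Call:
arm_command([
  [[0.015, -0.12, 0, 0, 0.3], [0.015, -0.12, -0.12, 0, 0.3], [0.015, -0.12, -0.25, 0, 0.3], [0.015, -0.12, -0.37, 0, 0.3], [0.015, -0.12, -0.45, 0, 0.3], [0.015, -0.12, -0.475, 0, 0.3], [0.015, -0.12, -0.475, 0, 0.6], [0.015, -0.12, -0.475, 0, 1]],
], squeeze=30)

```text
clock: 3.08
tcp_pos: [525.0, 164.1, 162.4]
tool_rot: [[0.063, 0.998, 0.002], [0.998, -0.063, 0.0], [0.0, 0.002, -1.0]]
force: [-1.9, 1.0, 4.0]
finger_gap: 25.1
grasp_force: 29.3
```

Call:
arm_command([
  [[0, 0, 0, 0, 1], [0, 0, 0, 0, 1], [0, 0, 0.05, 0, 1], [0, 0, 0.2, 0, 1], [0, 0, 0.35, 0, 1], [0, 0, 0.5, 0, 1], [0, 0, 0.58, 0, 1], [0, 0, 0.58, 0, 1]],
])

```text
clock: 4.08
tcp_pos: [524.8, 163.9, 278.3]
tool_rot: [[0.064, 0.998, 0.002], [0.998, -0.064, 0.0], [0.0, 0.002, -1.0]]
force: [-0.2, 0.4, -1.0]
finger_gap: 25.2
grasp_force: 29.6
```

Call:
arm_command([
  [[0.02, -0.12, 0, 0.08, 1], [0.04, -0.25, 0, 0.16, 1], [0.06, -0.38, 0, 0.24, 1], [0.08, -0.5, 0, 0.32, 1], [0.1, -0.62, 0, 0.4, 1], [0.12, -0.75, 0, 0.48, 1], [0.14, -0.88, 0, 0.56, 1], [0.16, -1, 0, 0.64, 1]],
])

```text
clock: 5.08
tcp_pos: [555.6, -36.9, 275.1]
tool_rot: [[-0.959, 0.285, -0.003], [0.285, 0.959, 0.001], [0.003, -0.0, -1.0]]
force: [-0.3, 0.9, -0.1]
finger_gap: 25.3
grasp_force: 29.5
```

Call:
arm_command([
  [[0.04, -0.2, 0, 0, 1], [0.07, -0.4, 0, 0, 1], [0.1, -0.6, 0, 0, 1], [0.13, -0.8, 0, 0, 1], [0.15, -0.95, -0.1, 0, 1], [0.16, -1, -0.2, 0, 1], [0.16, -1, -0.3, 0, 1], [0.16, -1, -0.3, 0, 1]],
])

```text
clock: 6.08
tcp_pos: [587.0, -234.1, 213.9]
tool_rot: [[-0.957, 0.289, -0.005], [0.289, 0.957, 0.003], [0.006, 0.002, -1.0]]
force: [-0.4, -0.3, 0.2]
finger_gap: 25.3
grasp_force: 29.6
```

Run:
```python
from h import *
s=telemetry.observe(); im=optics.get_image("wrist"); C=cam("wrist",s)
print(s["tcp_pos"],np.degrees(np.arctan2(s["tool_rot"][1,1],s["tool_rot"][0,1])),s["finger_gap"])
for p in [(588.3,-264.5,35),(485,-234.5,35),(536,-247,73),(638.5,-277.5,73)]: print(proj(C,p))
cv2.imwrite("pics/w2.png",im)
```

```text
[ 586.96137038 -234.12137824  213.91284271] 73.20580273881833 25.28188953506492
[287.95505503 195.06504412]
[283.96392746  81.99179262]
[284.28126772 143.59820444]
[287.98238816 259.02896815]
```

View pics/w2.png

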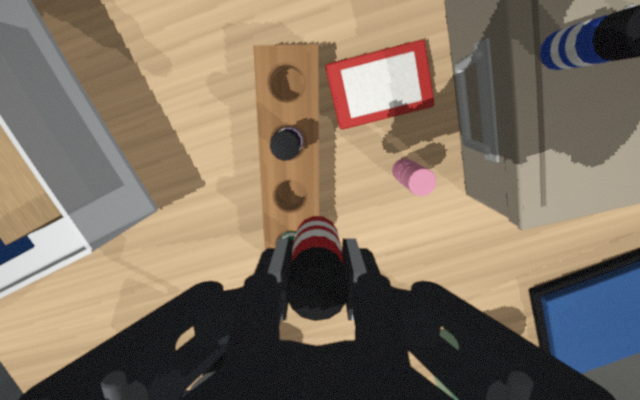

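In the wrist view the free pockets are at (291,195) and (287,82), each about 3 px (≈3 mm) right of prediction. I take the mean of the two measurements, go low over the far one and look.

Call:
arm_command([
  [[0.01, -0.07, 0, 0, 1], [0.01, -0.145, -0.05, 0, 1], [0.01, -0.145, -0.18, 0, 1], [0.01, -0.145, -0.32, 0, 1], [0.01, -0.145, -0.45, 0, 1], [0.01, -0.145, -0.54, 0, 1], [0.01, -0.145, -0.54, 0, 1], [0.01, -0.145, -0.54, 0, 1]],
])

```text
clock: 7.12
tcp_pos: [591.0, -265.8, 110.5]
tool_rot: [[-0.957, 0.29, 0.002], [0.29, 0.957, -0.001], [-0.002, -0.001, -1.0]]
force: [-1.0, 0.7, -0.6]
finger_gap: 25.3
grasp_force: 29.6
```

Run:
```python
from h import *
s=telemetry.observe(); im=optics.get_image("wrist"); C=cam("wrist",s)
print(s["tcp_pos"],s["finger_gap"])
for p in [(588.7,-263,35),(485.5,-233,35),s["tcp_pos"]+np.array([0,0,-57])]: print(proj(C,p))
cv2.imwrite("pics/w3.png",cv2.resize(im[60:360,160:480],(640,600),interpolation=3))
```

```text
[ 591.0076979  -265.78145693  110.4629283 ] 25.329961293136748
[319.75799039 215.74573009]
[318.25744635  39.98607408]
[316.76537716 230.37863835]
```

View pics/w3.png

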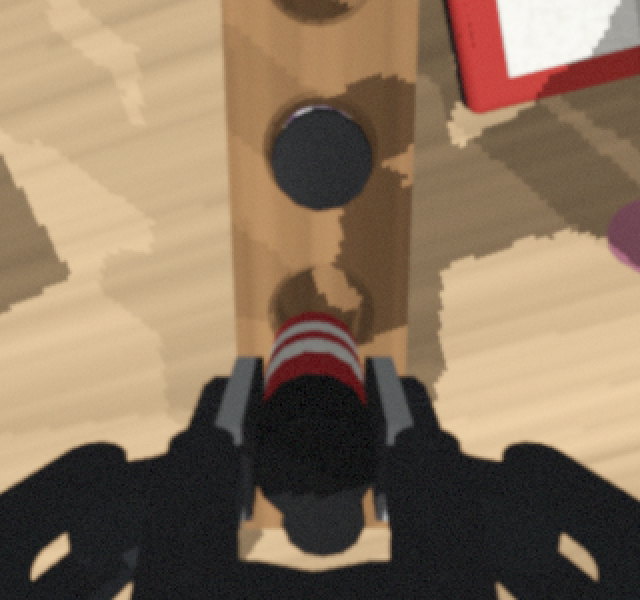

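The pocket mouth is centred near full-image (321.5,219), while the bottle axis falls at (316.5,221). I therefore shift about 3 mm in +y, then lower.

Call:
arm_command([
  [[0.0, 0.015, 0, 0, 1], [0.0, 0.015, -0.03, 0, 1], [0.0, 0.015, -0.07, 0, 1], [0.0, 0.015, -0.11, 0, 1], [0.0, 0.015, -0.13, 0, 1], [0.0, 0.015, -0.14, 0, 1]],
])

```text
clock: 7.92
tcp_pos: [590.2, -262.1, 80.7]
tool_rot: [[-0.957, 0.29, -0.001], [0.29, 0.957, 0.0], [0.001, 0.0, -1.0]]
force: [0.3, 0.6, -0.9]
finger_gap: 24.7
grasp_force: 29.6
```

Call:
arm_command([
  [[0.0, 0, -0.04, 0, 1], [0.0, 0, -0.07, 0, 1], [0.0, 0, -0.085, 0, 1], [0.0, 0, -0.085, 0, 1]],
])

```text
clock: 8.43
tcp_pos: [590.4, -262.1, 64.5]
tool_rot: [[-0.957, 0.29, -0.0], [0.29, 0.957, 0.0], [0.0, 0.0, -1.0]]
force: [-2.7, 1.1, 2.7]
finger_gap: 24.9
grasp_force: 29.7
```

Call:
arm_command([
  [[0, 0, 0, 0, 0.6], [0, 0, 0, 0, 0.3], [0, 0, 0, 0, 0.3], [0, 0, 0.1, 0, 0.3], [0, 0, 0.35, 0, 0.3], [0, 0, 0.6, 0, 0.3], [0, 0, 0.85, 0, 0.3], [0, 0, 0.96, 0, 0.3]],
])

```text
clock: 9.43
tcp_pos: [591.6, -262.9, 262.5]
tool_rot: [[-0.957, 0.29, 0.007], [0.29, 0.957, -0.005], [-0.008, -0.002, -1.0]]
force: [1.0, 0.6, -0.7]
finger_gap: 60.0
grasp_force: 0.0
```

Call:
arm_command([
  [[-0.04, 0.12, 0, -0.08, 0.3], [-0.09, 0.25, 0, -0.16, 0.3], [-0.13, 0.38, 0, -0.24, 0.3], [-0.18, 0.5, 0, -0.32, 0.3], [-0.22, 0.63, 0, -0.4, 0.3], [-0.26, 0.76, 0, -0.48, 0.3], [-0.31, 0.9, 0, -0.56, 0.3], [-0.325, 1, 0, -0.64, 0.3]],
])

```text
clock: 10.42
tcp_pos: [525.0, -61.1, 257.9]
tool_rot: [[0.069, 0.998, 0.002], [0.998, -0.069, -0.001], [-0.0, 0.002, -1.0]]
force: [0.5, -0.1, 0.3]
finger_gap: 59.9
grasp_force: 0.0
```

Call:
arm_command([
  [[0, 0.15, 0, 0, 0.3], [0, 0.23, 0, 0, 0.3], [0, 0.23, 0, 0, 0.3]],
])

```text
clock: 10.8
tcp_pos: [525.5, -15.6, 257.1]
tool_rot: [[0.062, 0.998, 0.001], [0.998, -0.062, -0.001], [-0.0, 0.001, -1.0]]
force: [1.0, 0.3, -0.8]
finger_gap: 59.9
grasp_force: 0.0
```

Run:
```python
from h import *
s=telemetry.observe(); im=optics.get_image("wrist"); C=cam("wrist",s)
print(s["tcp_pos"],s["finger_gap"])
print(proj(C,(525,-40.2,171)))
g=cv2.cvtColor(im,cv2.COLOR_BGR2HSV)
m=((g[...,0]>100)&(g[...,0]<130)&(g[...,1]>150)).astype("uint8"); m[:, :250]=0;m[:,400:]=0;m[300:]=0
n,l,st,ce=cv2.connectedComponentsWithStats(m); i=1+st[1:,4].argmax(); print(st[i],ce[i])
red=optics.get_image("scene"); top=optics.get_image("top")
a=cv2.resize(im[100:300,220:420],(300,300),interpolation=3)
b=cv2.resize(red[180:270,160:260],(333,300),interpolation=3)
cv2.imwrite("pics/w4.png",cv2.hconcat([a,b]))
```

```text
[525.46812871 -15.59643803 257.07597064] 59.93085734691015
[317.86214198 246.70786199]
[306 216  27  12 128] [319.125    220.609375]
```

View pics/w4.png

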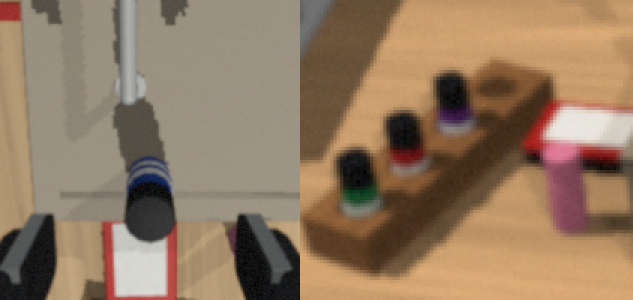

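The red bottle stands fully down beside green, level with the other bottles. The blue cap is at (320,243); I pick it at about (526.5,-38.5).

Call:
arm_command([
  [[0.005, -0.112, 0, 0, 0.3], [0.005, -0.112, -0.12, 0, 0.3], [0.005, -0.112, -0.25, 0, 0.3], [0.005, -0.112, -0.37, 0, 0.3], [0.005, -0.112, -0.45, 0, 0.3], [0.005, -0.112, -0.475, 0, 0.3], [0.005, -0.112, -0.475, 0, 0.6], [0.005, -0.112, -0.475, 0, 1]],
], squeeze=30)

```text
clock: 11.95
tcp_pos: [527.0, -38.7, 162.3]
tool_rot: [[0.064, 0.998, 0.002], [0.998, -0.064, -0.001], [-0.0, 0.002, -1.0]]
force: [1.3, -0.6, -0.4]
finger_gap: 24.6
grasp_force: 30.5
```

Call:
arm_command([
  [[0, 0, 0, 0, 1], [0, 0, 0, 0, 1], [0, 0, 0.05, 0, 1], [0, 0, 0.15, 0, 1], [0, 0, 0.25, 0, 1], [0, 0, 0.32, 0, 1], [0, 0, 0.35, 0, 1], [0, 0, 0.35, 0, 1]],
])

```text
clock: 12.95
tcp_pos: [526.3, -38.5, 231.4]
tool_rot: [[0.064, 0.998, 0.0], [0.998, -0.064, -0.0], [-0.0, 0.0, -1.0]]
force: [-0.5, -0.1, -0.3]
finger_gap: 25.1
grasp_force: 30.0
```

Call:
arm_command([
  [[-0.02, -0.12, 0, 0.08, 1], [-0.05, -0.24, 0, 0.16, 1], [-0.07, -0.36, 0, 0.24, 1], [-0.1, -0.48, 0, 0.32, 1], [-0.12, -0.6, 0, 0.4, 1], [-0.15, -0.72, 0, 0.48, 1], [-0.18, -0.85, 0, 0.56, 1], [-0.2, -0.965, 0, 0.64, 1]],
])

```text
clock: 13.95
tcp_pos: [485.6, -232.1, 230.1]
tool_rot: [[-0.959, 0.285, -0.002], [0.285, 0.959, 0.001], [0.002, 0.001, -1.0]]
force: [0.6, -0.9, 0.3]
finger_gap: 25.2
grasp_force: 29.9
```

Call:
arm_command([
  [[0, 0, -0.1, 0, 1], [0, 0, -0.25, 0, 1], [0, 0, -0.4, 0, 1], [0, 0, -0.53, 0, 1], [0, 0, -0.61, 0, 1], [0, 0, -0.61, 0, 1], [0, 0, -0.61, 0, 1]],
])

```text
clock: 14.82
tcp_pos: [486.9, -231.9, 110.2]
tool_rot: [[-0.957, 0.29, 0.001], [0.29, 0.957, -0.001], [-0.002, -0.001, -1.0]]
force: [0.1, 0.7, 0.4]
finger_gap: 24.8
grasp_force: 29.9
```

Run:
```python
from h import *
s=telemetry.observe(); im=optics.get_image("wrist"); C=cam("wrist",s)
print(s["tcp_pos"],s["finger_gap"])
print(proj(C,s["tcp_pos"]*[1,1,0]+[0,0,35]))
cv2.imwrite("pics/w5.png",cv2.resize(im[60:360,160:480],(640,600),interpolation=3))
```

```text
[ 486.93427468 -231.94464577  110.2298462 ] 24.848262909485197
[316.77609315 220.1272515 ]
```

View pics/w5.png

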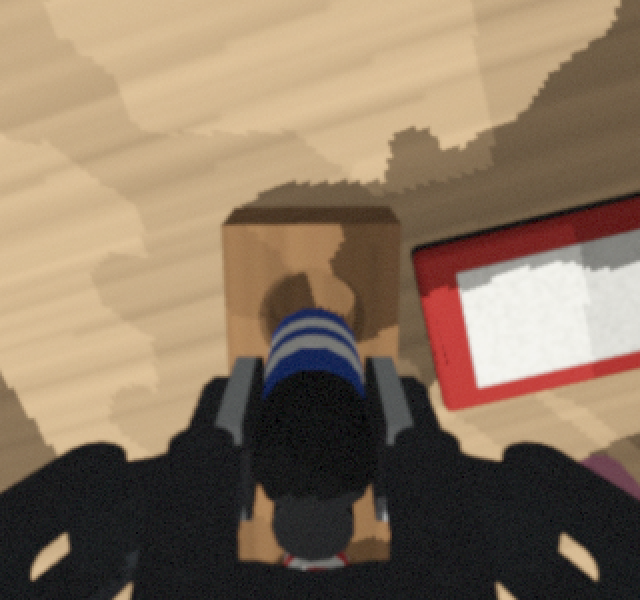

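The pocket's rim is centred near full-image u≈315 against the bottle at 317. I nudge 1 mm in -y and lower.

Call:
arm_command([
  [[0.0, -0.005, 0, 0, 1], [0.0, -0.005, -0.03, 0, 1], [0.0, -0.005, -0.07, 0, 1], [0.0, -0.005, -0.11, 0, 1], [0.0, -0.005, -0.13, 0, 1], [0.0, -0.005, -0.14, 0, 1]],
])

```text
clock: 15.62
tcp_pos: [486.1, -232.4, 80.8]
tool_rot: [[-0.957, 0.29, -0.001], [0.29, 0.957, 0.0], [0.001, 0.0, -1.0]]
force: [0.1, -0.6, 0.0]
finger_gap: 25.2
grasp_force: 29.9
```

Call:
arm_command([
  [[0.0, 0, -0.04, 0, 1], [0.0, 0, -0.07, 0, 1], [0.0, 0, -0.085, 0, 1], [0.0, 0, -0.085, 0, 1]],
])

```text
clock: 16.12
tcp_pos: [486.5, -232.6, 64.4]
tool_rot: [[-0.957, 0.29, 0.0], [0.29, 0.957, -0.0], [-0.0, -0.0, -1.0]]
force: [-0.2, 0.6, 0.3]
finger_gap: 25.4
grasp_force: 30.0
```

Call:
arm_command([
  [[0, 0, 0, 0, 0.6], [0, 0, 0, 0, 0.3], [0, 0, 0, 0, 0.3], [0, 0, 0.1, 0, 0.3], [0, 0, 0.35, 0, 0.3], [0, 0, 0.6, 0, 0.3], [0, 0, 0.85, 0, 0.3], [0, 0, 0.93, 0, 0.3]],
])

```text
clock: 17.12
tcp_pos: [487.6, -233.4, 254.4]
tool_rot: [[-0.957, 0.29, 0.005], [0.29, 0.957, -0.004], [-0.006, -0.002, -1.0]]
force: [-0.5, -0.2, -0.6]
finger_gap: 59.9
grasp_force: 0.0
```

Call:
arm_command([
  [[0.02, 0.12, 0, -0.08, 0.3], [0.04, 0.25, 0, -0.16, 0.3], [0.06, 0.38, 0, -0.24, 0.3], [0.08, 0.5, 0, -0.32, 0.3], [0.1, 0.63, 0, -0.4, 0.3], [0.13, 0.76, 0, -0.48, 0.3], [0.15, 0.9, 0, -0.56, 0.5], [0.17, 1, 0, -0.64, 0.7]],
])

```text
clock: 18.12
tcp_pos: [519.7, -31.3, 248.9]
tool_rot: [[0.069, 0.998, -0.002], [0.998, -0.069, 0.001], [0.001, -0.002, -1.0]]
force: [0.6, -0.8, 0.9]
finger_gap: 26.0
grasp_force: 0.0
```

Call:
arm_command([
  [[0, 0.2, 0, 0, 0.7], [0, 0.4, 0, 0, 0.7], [0, 0.61, 0, 0, 0.7], [0, 0.61, 0, 0, 0.7]],
])

```text
clock: 18.62
tcp_pos: [519.4, 91.6, 248.9]
tool_rot: [[0.06, 0.998, -0.002], [0.998, -0.06, 0.0], [0.0, -0.002, -1.0]]
force: [0.1, 0.2, -1.0]
finger_gap: 25.4
grasp_force: 0.0
```

Run:
```python
from h import *
s=telemetry.observe(); im=optics.get_image("wrist"); C=cam("wrist",s)
print(s["tcp_pos"],s["finger_gap"])
for p in [(518,66,139),(522.5,119,139),(516,19,139)]: print(proj(C,p))
sc=optics.get_image("scene")
b=cv2.resize(sc[180:270,160:270],(360,300),interpolation=3)
cv2.imwrite("pics/w6.png",cv2.hconcat([cv2.resize(im[100:300,200:480],(420,300),interpolation=3),b]))
cv2.imwrite("pics/w6f.png",im)
```

```text
[519.40652181  91.60346471 248.92181069] 25.412277057073997
[317.04057898 235.29294765]
[318.84737153 170.17188163]
[317.94942788 286.40196431]
```

View pics/w6.png

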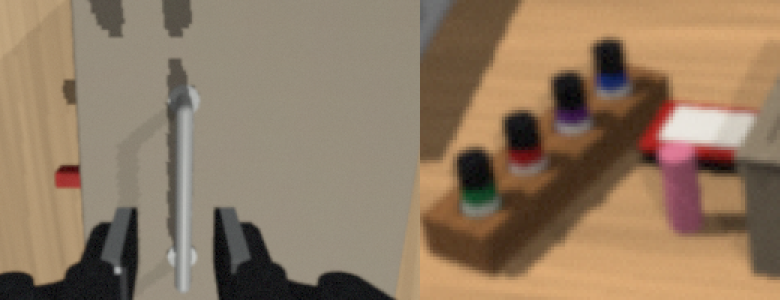

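All four bottles stand level in the rack, with blue in the nearest pocket. The bar runs (323,167)–(322,293), so its middle is ≈(522.5,69). The red tab is at (245,218). I grip the bar.

Call:
arm_command([
  [[0.01, -0.1, 0, 0, 0.7], [0.01, -0.1, -0.12, 0, 0.7], [0.01, -0.1, -0.25, 0, 0.7], [0.01, -0.1, -0.38, 0, 0.7], [0.01, -0.1, -0.48, 0, 0.7], [0.01, -0.1, -0.515, 0, 0.7], [0.01, -0.1, -0.515, 0, 1], [0.01, -0.1, -0.515, 0, 1]],
], squeeze=40)

```text
clock: 19.73
tcp_pos: [522.2, 68.9, 147.3]
tool_rot: [[0.064, 0.998, -0.0], [0.998, -0.064, -0.001], [-0.001, -0.0, -1.0]]
force: [-0.3, -2.7, -4.7]
finger_gap: 7.7
grasp_force: 38.8
```

Call:
arm_command([
  [[0, 0, 0, 0, 1], [0, 0, 0, 0, 1]],
])

```text
clock: 19.98
tcp_pos: [522.2, 68.9, 147.3]
tool_rot: [[0.064, 0.998, -0.0], [0.998, -0.064, -0.001], [-0.001, -0.0, -1.0]]
force: [0.4, -5.4, -4.8]
finger_gap: 7.1
grasp_force: 38.8
```

Run:
```python
from h import *
im=cv2.imread("pics/w6f.png"); 
R=np.array([[0.06,0.998,0],[0.998,-0.06,0],[0,0,-1.]])
C=cam("wrist",dict(tool_rot=R,tcp_pos=np.array([520.3,89.5,249.5])))
g=cv2.cvtColor(im,cv2.COLOR_BGR2HSV)
m=(((g[...,0]<8)|(g[...,0]>172))&(g[...,1]>150)).astype("uint8"); m[:190]=0;m[250:]=0;m[:,:220]=0;m[:,270:]=0
n,l,st,ce=cv2.connectedComponentsWithStats(m); i=1+st[1:,4].argmax(); x,y,w,h,a=st[i]; print(st[i],ce[i])
for uv in [(x,y+2),(x+w,y+2),(x,y+h-3),(x+w,y+h-3),ce[i]]: print(plane(C,uv,86))
print(plane(C,(251,250),105),plane(C,(250,120),105))
```

```text
[237 211  16  14 208] [244.74038462 217.80288462]
[441.30497108  69.13704645  86.        ]
[456.95666039  68.22002683  86.        ]
[440.05300705  59.83840699  86.        ]
[455.84643326  58.92298103  86.        ]
[448.25493024  63.75259477  86.        ]
[455.2179079   37.86669824 105.        ] [468.52121096 156.21474031 105.        ]
```

Call:
arm_command([
  [[0.003, 0, 0.01, 0, 1], [0.007, 0, 0.02, 0, 1], [0.01, 0, 0.03, 0, 1], [0.01, 0, 0.035, 0, 1]],
])

```text
clock: 20.48
tcp_pos: [523.8, 68.8, 152.1]
tool_rot: [[0.064, 0.998, -0.0], [0.998, -0.064, -0.001], [-0.001, -0.0, -1.0]]
force: [7.3, -5.5, -21.6]
finger_gap: 7.2
grasp_force: 38.5
```

Call:
arm_command([
  [[0.003, 0, 0.01, 0, 1], [0.003, 0, 0.01, 0, 1]],
])

```text
clock: 20.72
tcp_pos: [523.8, 68.8, 152.3]
tool_rot: [[0.064, 0.998, -0.001], [0.998, -0.064, -0.001], [-0.001, -0.001, -1.0]]
force: [10.4, -5.7, -27.0]
finger_gap: 7.4
grasp_force: 38.7
```

Lifting stopped hard after about 4 mm with over 20 N extra, so the lid is caught. I lower it, let go, turn the fingers and go beside the catch.

Call:
arm_command([
  [[-0.006, 0, -0.02, 0, 1], [-0.013, 0, -0.045, 0, 1], [-0.013, 0, -0.045, 0, 0.7], [-0.013, 0, -0.045, 0, 0.7], [-0.013, 0, 0.1, 0, 0.7], [-0.013, 0, 0.25, 0, 0.7], [-0.013, 0, 0.4, 0.08, 0.7], [-0.013, 0, 0.455, 0.15, 0.7]],
])

```text
clock: 21.72
tcp_pos: [523.6, 69.8, 250.6]
tool_rot: [[-0.253, 0.967, 0.005], [0.967, 0.253, 0.0], [-0.001, 0.005, -1.0]]
force: [-0.0, -0.2, 0.3]
finger_gap: 25.6
grasp_force: 0.0
```

Call:
arm_command([
  [[-0.05, 0, 0, 0.08, 1], [-0.1, -0.03, 0, 0.16, 1], [-0.15, -0.06, 0, 0.24, 1], [-0.2, -0.1, 0, 0.32, 1], [-0.25, -0.14, 0, 0.4, 1], [-0.3, -0.17, 0, 0.48, 1], [-0.35, -0.19, 0, 0.56, 1], [-0.392, -0.19, 0, 0.6, 1]],
])

```text
clock: 22.72
tcp_pos: [444.0, 31.6, 248.1]
tool_rot: [[-0.998, 0.061, 0.002], [0.061, 0.998, 0.0], [-0.002, 0.0, -1.0]]
force: [0.2, 0.2, -0.2]
finger_gap: -0.1
grasp_force: 0.0
```

Call:
arm_command([
  [[0, 0, -0.1, 0, 1], [0, 0, -0.2, 0, 1], [0, 0, -0.3, 0, 1], [0, 0, -0.3, 0, 1]],
])

```text
clock: 23.22
tcp_pos: [443.2, 31.9, 186.5]
tool_rot: [[-0.998, 0.064, -0.002], [0.064, 0.998, 0.001], [0.002, 0.001, -1.0]]
force: [-0.6, -0.9, 0.6]
finger_gap: -0.2
grasp_force: 0.0
```

Run:
```python
from h import *
s=telemetry.observe(); im=optics.get_image("wrist"); C=cam("wrist",s)
print(s["tcp_pos"],s["tool_rot"],s["finger_gap"])
for p in [(441,64,86),(465,63,86),(459.5,64,105),(444,32,72)]: print(proj(C,p))
cv2.imwrite("pics/w7.png",im)
```

```text
[443.22470356  31.88225374 186.5070187 ] [[-9.97976974e-01  6.35396744e-02 -2.16073944e-03]
 [ 6.35380082e-02  9.97979073e-01  8.31286919e-04]
 [ 2.20919245e-03  6.92316124e-04 -9.99997320e-01]] -0.22192455288729512
[359.2418126  203.56620638]
[358.67455756 233.34637767]
[363.4537759  236.39657969]
[316.84545785 204.45996167]
```

View pics/w7.png

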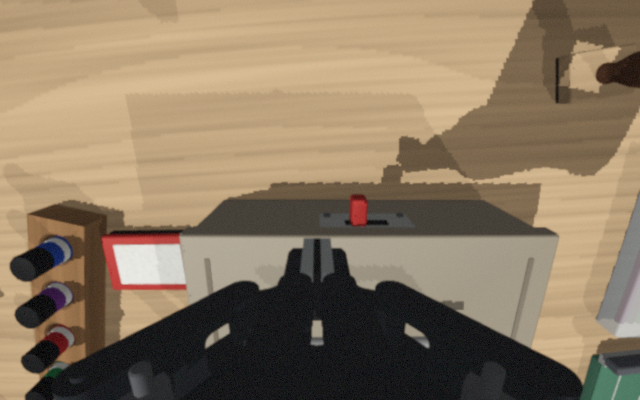

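The tab is seen at (359,196–224), y ≈ 64 as expected. The closed fingertips are 32 mm to its right and clear of the lid edge at row ≈234. I lower and push left in small steps.

Call:
arm_command([
  [[-0.01, 0, -0.1, 0, 1], [-0.01, 0, -0.2, 0, 1], [-0.01, 0, -0.3, 0, 1], [-0.01, 0, -0.38, 0, 1], [-0.01, 0, -0.44, 0, 1], [-0.01, 0, -0.46, 0, 1], [-0.01, 0, -0.46, 0, 1]],
])

```text
clock: 24.15
tcp_pos: [442.1, 31.4, 95.4]
tool_rot: [[-0.998, 0.064, 0.0], [0.064, 0.998, -0.0], [-0.0, -0.0, -1.0]]
force: [-0.6, -0.1, -0.3]
finger_gap: -0.1
grasp_force: 0.0
```

Call:
arm_command([
  [[0, 0.02, 0, 0, 1], [0.003, 0.04, 0, 0, 1], [0.003, 0.06, 0, 0, 1], [0.005, 0.08, 0, 0, 1], [0.005, 0.1, 0, 0, 1], [0.008, 0.12, 0, 0, 1], [0.008, 0.12, 0, 0, 1]],
])

```text
clock: 25.02
tcp_pos: [443.5, 55.9, 95.2]
tool_rot: [[-0.998, 0.063, 0.0], [0.063, 0.998, 0.0], [0.0, 0.0, -1.0]]
force: [0.0, -0.2, -0.1]
finger_gap: -0.4
grasp_force: 0.0
```

Call:
arm_command([
  [[0, 0.015, 0, 0, 1], [0, 0.03, 0, 0, 1], [0.002, 0.045, 0, 0, 1]],
])

```text
clock: 25.4
tcp_pos: [443.9, 61.2, 95.3]
tool_rot: [[-0.998, 0.06, -0.001], [0.06, 0.998, -0.01], [0.0, -0.01, -1.0]]
force: [-2.9, -27.7, 1.7]
finger_gap: 0.2
grasp_force: 13.9
```

Call:
arm_command([
  [[0, 0.01, 0, 0, 1], [0, 0.02, 0, 0, 1], [0, 0.025, 0, 0, 1]],
])

```text
clock: 25.78
tcp_pos: [444.0, 62.2, 95.5]
tool_rot: [[-0.998, 0.058, -0.002], [0.058, 0.998, -0.019], [0.001, -0.019, -1.0]]
force: [-5.3, -45.4, 1.0]
finger_gap: -0.4
grasp_force: 22.5
```

Hard stop at y≈62. I back off, rise and look.

Call:
arm_command([
  [[0, -0.05, 0, 0, 1], [0, -0.16, 0, 0, 1], [0, -0.16, 0.15, 0, 1], [0, -0.16, 0.3, 0, 1], [0, -0.16, 0.46, 0, 1], [0, -0.16, 0.46, 0, 1]],
])

```text
clock: 26.52
tcp_pos: [445.6, 37.5, 189.9]
tool_rot: [[-0.998, 0.064, 0.006], [0.064, 0.998, -0.0], [-0.006, 0.0, -1.0]]
force: [-0.9, 0.4, -0.1]
finger_gap: 0.1
grasp_force: 0.0
```

Run:
```python
from h import *
s=telemetry.observe(); im=optics.get_image("wrist"); C=cam("wrist",s)
print(s["tcp_pos"])
g=cv2.cvtColor(im,cv2.COLOR_BGR2HSV)
m=(((g[...,0]<8)|(g[...,0]>172))&(g[...,1]>150)).astype("uint8"); m[:150]=0;m[260:]=0;m[:,:300]=0;m[:,450:]=0
n,l,st,ce=cv2.connectedComponentsWithStats(m); i=1+st[1:,4].argmax(); print(st[i],ce[i])
for y in (64,79): print(proj(C,(445,y,80)))
```

```text
[445.55608649  37.54381967 189.86674217]
[361 190  18  31 517] [369.23597679 205.10638298]
[350.56781682 201.49590307]
[369.7985852  200.33541843]
```

The tab now sits at pixel 369, the predicted spot for y=79, so it is fully slid. Back to the bar.

Call:
arm_command([
  [[0, 0, 0.15, 0, 1], [0, 0.02, 0.3, -0.08, 1], [0.05, 0.04, 0.315, -0.16, 0.7], [0.12, 0.06, 0.315, -0.24, 0.7], [0.19, 0.08, 0.315, -0.32, 0.7], [0.26, 0.11, 0.315, -0.4, 0.7], [0.33, 0.14, 0.315, -0.48, 0.7], [0.392, 0.16, 0.315, -0.56, 0.7]],
])

```text
clock: 27.58
tcp_pos: [521.9, 70.0, 248.0]
tool_rot: [[-0.323, 0.946, -0.004], [0.946, 0.323, 0.001], [0.002, -0.003, -1.0]]
force: [-0.9, 0.4, 0.1]
finger_gap: 26.0
grasp_force: 0.0
```

Call:
arm_command([
  [[0, 0, 0, -0.08, 0.7], [0, 0, 0, -0.16, 0.7], [0, 0, -0.04, -0.19, 0.7], [0, 0, -0.15, -0.19, 0.7], [0, 0, -0.27, -0.19, 0.7], [0, 0, -0.38, -0.19, 0.7], [0, 0, -0.47, -0.19, 0.7], [0, 0, -0.515, -0.19, 0.7]],
])

```text
clock: 28.58
tcp_pos: [521.3, 69.7, 145.2]
tool_rot: [[0.064, 0.998, -0.003], [0.998, -0.064, 0.0], [0.0, -0.003, -1.0]]
force: [-0.4, -1.0, -0.3]
finger_gap: 25.5
grasp_force: 0.0
```

Call:
arm_command([
  [[0, 0, 0, 0, 0.7], [0, 0, 0, 0, 1], [0, 0, 0, 0, 1], [0, 0, 0, 0, 1]],
], squeeze=40)

```text
clock: 29.08
tcp_pos: [522.3, 69.5, 148.1]
tool_rot: [[0.064, 0.998, -0.0], [0.998, -0.064, -0.0], [-0.0, -0.0, -1.0]]
force: [-6.1, 0.5, 5.0]
finger_gap: 7.1
grasp_force: 39.3
```

Call:
arm_command([
  [[0.01, 0, 0.03, 0, 1], [0.023, -0.001, 0.06, 0, 1], [0.035, -0.002, 0.09, 0, 1], [0.05, -0.003, 0.118, 0, 1], [0.05, -0.003, 0.118, 0, 1]],
])

```text
clock: 29.7
tcp_pos: [532.1, 68.9, 171.4]
tool_rot: [[0.064, 0.998, -0.002], [0.998, -0.064, -0.0], [-0.0, -0.002, -1.0]]
force: [-6.8, -0.9, -1.5]
finger_gap: 7.4
grasp_force: 39.2
```

Call:
arm_command([
  [[0.033, -0.002, 0.055, 0, 1], [0.071, -0.004, 0.107, 0, 1], [0.113, -0.007, 0.156, 0, 1], [0.16, -0.01, 0.2, 0, 1], [0.21, -0.013, 0.241, 0, 1], [0.263, -0.016, 0.277, 0, 1], [0.308, -0.018, 0.303, 0, 1], [0.308, -0.018, 0.303, 0, 1]],
])

```text
clock: 30.7
tcp_pos: [595.4, 64.8, 235.8]
tool_rot: [[0.064, 0.998, 0.003], [0.998, -0.064, -0.001], [-0.001, 0.003, -1.0]]
force: [-9.6, -1.3, 11.1]
finger_gap: 7.2
grasp_force: 40.2
```

Run:
```python
from h import *
a=optics.get_image("scene");s=telemetry.observe();print(s["tcp_pos"],s["force"],s["finger_gap"],s["grasp_force"])
cv2.imwrite("pics/f.png",cv2.resize(a[100:310,130:510],(760,420)))
```

```text
[595.13955516  64.78578321 235.72184953] [-9.29833426 -2.24320174 10.72492201] 7.352399899065101 40.232791900634766
```

View pics/f.png

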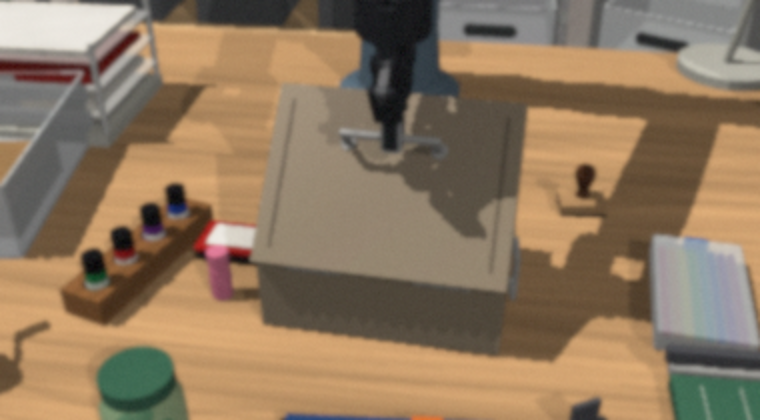

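The lid is held about 45° open. All four bottles are seated and the bystanders are where they were.

```bash
python3 -c "
from workcell import order,telemetry
s=telemetry.observe();print(s['clock'],s['tcp_pos']);print(order.sign_off())"
```

```text
30.75 [595.13955516  64.78578321 235.72184953]
the job is handed in; nothing more can be done
None
```

Job handed in at 30.75 s: red and blue bottles stand in the rack, the tug showed the lid was caught, the catch was slid fully left (about 45 N at its end stop), and the lid is held about 45° open, past half its swing.

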